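# Sweep loose caps out through the spout of a lab work board

### The arm

A 6-joint arm with a two-finger parallel gripper is mounted at the origin on the work surface. World frame = base frame: x ahead of the robot, y to its left, z up, the work surface at z = 0. Lengths are in mm, angles in degrees, forces in N, time in s.
With the tool pointing down it reaches from about 425 to 950 mm from the base axis. Payload 3.5 kg.
Tool frame: the origin (TCP) lies at the very end of the fingers, on their centre line; the grasp point (between the pads) lies 19 mm behind it; z points along the fingers, y is the line along which they close (so a half turn about z gives the same grasp; the last joint's range is limited). The gripper opens to 85 mm and grips with 20 to 120 N. Pads are 22 mm wide; open, the fingers measure 114 mm over their backs; the gripper's body (76 mm by 85 mm) begins 54 mm behind the grasp point. The pads swing forward as they close: fully open they stand 13 mm farther back than shut.
Start: joints at [-81.589, 16.404, 90.338, -0, 73.258, -8.594], TCP at [197.435, -645.465, 231.325] pointing down, gripper open.
Joint ranges: [-158.93, 158.93], [-51.34, 127.21], [12.03, 142.37], [-87.48, 267.48], [13.55, 161.25], [-162.69, 162.69]. Speed limits (degrees/s): [159.86, 159.86, 180, 180, 180, 180].

### API

Orientations are given as a 3x3 rotation matrix whose columns are the frame's x, y, z axes.
In Python, from rig import manip, optics, job, spot_in, outline_of, spot_point gives the robot as it stands.
- The arm moves only by the tool arm_command, never from a script. Its argument "increments" is a list of rows, each a list of 7 numbers: the turn, a rotation vector about the tool's x, y, z in degrees, then the shift along the tool's x, y, z in mm, then the opening in per cent of the stroke, from 0 (shut) to 100 (fully open). In form: [[rx, ry, rz, tx, ty, tz, fingers], ...]. A call has 1 to 10 rows; each row shifts and turns the commanded pose from where the row before left it, along the tool's axes as they then stand; what a row does not reach is not made up. A row lasts 1/8 s, in which the tool goes at most 62.5 mm and 10.7 degrees, less where a joint would pass 70% of its speed; a pose out of reach is approached as far as the arm can. A call with a gripper value outside its range is refused whole. The fingers move at their own pace and stop on an object; "force" is the grip in N (left out, the last holds). Time passes only in rows, so rows that do not move let the fingers close. It gives the time, the measured TCP pose, the force, the opening and the grip force at its end, in the units of the state.
- manip.state(): the state, without advancing time (a new reading comes with each control period).
- optics.read_camera(name): name is "side" or "top"; returns a dict with "image" (384x512x3 uint8, red, green, blue), "range_z" (384x512 float32, mm along the optical axis (not along the pixel's ray), 0 where there is no reading), "fx", "fy", "cx", "cy" (pixels), "extrinsics" (4x4, takes a point from world to camera coordinates). Camera axes: x right, y down, z forward; pixel columns grow to the right and rows downward; lengths in mm; the calibration is good to about 2 mm. A picture is of the moment at which its call begins.
- job.sign_off(): hands the job in; it is judged then, once.
Trained networks look in a picture, given as the dict that the camera call returned (one of the last four; its "shot" number tells which), for a name from the list of things; names that differ only in an ending like _2 or _b are one class to them, and where a whole thing is asked for, a point or a joint stands for the part that bears it (a point fixed in the world has none). Each returns a list of dicts, best first, with "confidence" (0 to 1); they miss things now and then, are a little off and sometimes report something else, mostly with a low value. They report only what shows in the picture. A call takes as long as a camera call.
- spot_in(picture, thing): "box" ([left, top, right, bottom] in pixels, round what is visible of it).
- outline_of(picture, thing): "mask" (384x512 bool, what is visible of it) and "box" ([left, top, right, bottom] in pixels, round what is visible of it).
- spot_point(picture, thing): "point" ([column, row] in pixels: a listed point, or the origin of a listed thing).
The state is a dict: "time": time; "q": joint angles; "qd": joint speeds; "joint_efforts": joint torques, N m; "eef_pos": TCP position; "tcp_rot": TCP orientation; "ft_force": force on the tool from outside, world axes, zero at the start; "torque": the same for the moment, N m; "grip_width": finger opening in mm; "grasp_force": force on a finger pad.
Only numpy, scipy, OpenCV 4.12 (cv2) and the standard library are available. Lean on these libraries where they do the work, as an engineer would, in place of code of your own. Each camera call takes 0.05 s, during which the arm holds its last target. There are 200 camera calls.

### The job

Clear the three loose white screw caps off the blue work board: with the fingertips, sweep them gently along the board one at a time, out through its narrow spout, so that each drops through the slot of the discard tub below. They are contaminated, so only push them: do not pinch them or pick them up. Leave the capped jar, the glass dish and everything else where they are.

Things in the scene. Friction and masses are not known exactly. Their poses are not given: they have to be found in the camera images.
- board: raised, fixed work board: flat blue plastic floor 90 mm above the table, with a steel rim 4 mm thick standing 18 mm above the floor. Origin: on the table under its middle, z up; its -y axis points out through the spout. Inside the rim the floor is 270 mm wide (x -135 to +135 mm) from y = -70 to +170 mm; from y = -70 to -180 mm two straight rims converge at 45 degrees to the spout
- spout_end (a point): middle of the open outer edge of the spout, on the floor, at (0, -200, 90) mm in the board's frame, same axes. The spout is a throat 50 mm wide between its rims (x -25 to +25 mm) and 20 mm long (y -180 to -200 mm), with no rim at its outer edge: a cap pushed until its centre is past that edge tips off and falls
- tub: discard tub, a clear box 130 x 135 mm (x, y), 64 mm high with a grey lid, fixed under the spout; axes as the board's. Origin: centre of its underside, 37.5 mm beyond the spout's end. The slot in the lid is 66 mm wide (x); it starts below the spout's end and reaches 77 mm out from it. A grey shield stands round its far end and sides, its top 8 mm above the board's floor
- cap_a: a loose white plastic screw cap lying flat on the board, closed side up: a disc 36 mm in diameter and 15 mm high, about 12 g. Origin: centre of its underside. The three loose caps are alike
- cap_b: a loose white plastic screw cap lying flat on the board, closed side up: a disc 36 mm in diameter and 15 mm high, about 12 g. Origin: centre of its underside. The three loose caps are alike
- cap_c: a loose white plastic screw cap lying flat on the board, closed side up: a disc 36 mm in diameter and 15 mm high, about 12 g. Origin: centre of its underside. The three loose caps are alike
- jar: small clear sample jar standing on the board with its own white screw cap on: 44 mm in diameter, 51 mm high; loose, 60 g; it stays. Origin: centre of its underside. The jar, the dish and one loose cap stand at the board's end away from the spout, in any order; the other two caps lie nearer the spout, to either side of its line
- dish: a shallow round covered glass dish lying on the board, 56 mm in diameter, 14 mm high; loose, 35 g; it stays. Origin: centre of its underside
- bottle: a closed white bottle on the table, 68 mm in diameter, 180 mm high; stays. Origin: centre of its underside
- beaker: an empty clear plastic beaker on the table, 90 mm in diameter, 115 mm high; stays. Origin: centre of its underside
- rack: a yellow rack of small capped tubes on the table to the left of the board, 70 x 150 mm (x, y), 46 mm high; stays. Origin: centre of its underside
- forceps: steel forceps lying on the table, 130 mm long (along their x), 7 mm high; stay. Origin: middle, on the table
- marker: a marker pen lying on the table, 125 mm long (along its x), 13 mm thick; stays. Origin: middle, on the table

How it is judged:
By the outcome, as a careful person would: the job done as asked, in the order asked, and still so for the second after the job is handed in, with the robot touching nothing.
It also fails if it takes over 72 s, if anything falls off the work surface, if the arm or the gripper's body presses on something with over 40 N, if the wrist force passes 120 N, or if a joint passes its speed limit or range.

## Working session

There is one attempt and no reset: what is moved stays moved. The work goes in short steps, Python scripts to look and compute and a tool call to move; the robot and the scene stay as the last step left them, time stands still between calls to the robot, and variables do not carry over. Pictures are saved under pics/ and viewed, at most 10 in all, crops included, and the job is handed in when it is done.

Besides the shell and the picture viewer there is one more tool, called after "Request:" as name([rows], argument=value, ...), one row to a line, values as JSON. arm_command: Moves the arm, as the interface text tells. Its arguments: {"type":"object","properties":{"increments":{"type":"array"},"force":{"type":"number"}},"required":["increments"]}

```bash
mkdir -p pics; ls; cat > h.py <<'E'
import numpy as np, cv2
from rig import manip, optics, job, spot_in, outline_of, spot_point
def w(p,u,v,z=None):
    E=np.linalg.inv(p["extrinsics"]); d=np.array([(u-p["cx"])/p["fx"],(v-p["cy"])/p["fy"],1.])
    c=E[:3,3]; r=E[:3,:3]@d
    if z is None: return c+r*p["range_z"][int(v),int(u)]
    return c+r*((z-c[2])/r[2])
E
python3 - <<'E'
from h import *
s=manip.state(); print(s["time"],s["tcp_rot"],s["eef_pos"])
for n in ("top","side"):
    p=optics.read_camera(n); cv2.imwrite(f"pics/{n}0.png",cv2.cvtColor(p["image"],cv2.COLOR_RGB2BGR))
    print(n,np.linalg.inv(p["extrinsics"])[:3].round(2).tolist(),p["fx"])
    for t,z in (("cap_a",105),("jar",141),("dish",104),("board",None),("tub",None)):
        for o in outline_of(p,t)[:4]:
            m=o["mask"]; v,u=np.nonzero(m); 
            print(t,round(o["confidence"],2),np.round(o["box"]),w(p,u.mean(),v.mean(),z).round(0))
    for t in ("spout_end","board"):
        for o in spot_point(p,t)[:2]: print("pt",t,o["confidence"],o["point"],w(p,*o["point"],90 if t=="spout_end" else 0).round(0))
E
```

```text
pics
0.0 [[ 9.56265522e-01  2.92499772e-01 -3.67044768e-04]
 [ 2.92499803e-01 -9.56262652e-01  2.36749248e-03]
 [ 3.41499807e-04 -2.37131196e-03 -9.99997130e-01]] [ 197.33480064 -644.81967556  229.9062853 ]
top [[0.0, -0.99, 0.13, 405.54], [-1.0, -0.01, -0.02, 17.52], [0.02, -0.13, -0.99, 1281.58]] 397.10585983566233
cap_a 0.68 [268. 202. 286. 212.] [529. -97. 105.]
cap_a 0.54 [236. 150. 251. 166.] [682.   6. 105.]
jar 0.61 [223. 178. 244. 196.] [583.  36. 141.]
dish 0.5 [225. 203. 242. 221.] [512.  33. 104.]
board 0.83 [199. 137. 333. 240.] [583. -49.  92.]
tub 0.67 [312. 177. 363. 226.] [ 552. -318.    2.]
pt spout_end 0.73 [331.2, 196.9] [ 558. -263.   90.]
pt board 0.71 [260.4, 190.4] [590. -53.   0.]
pt board 0.65 [257.5, 137.1] [768. -44.   0.]
side [[-0.87, -0.34, 0.36, 119.7], [-0.49, 0.61, -0.62, 840.47], [-0.01, -0.72, -0.7, 981.59]] 414.9055860499707
cap_a 0.62 [282. 165. 295. 176.] [528. -86. 105.]
cap_a 0.62 [227. 169. 235. 180.] [679.  17. 105.]
cap_a 0.51 [254. 154. 262. 160.] [642. -98. 105.]
jar 0.65 [249. 174. 262. 195.] [575.  65. 141.]
dish 0.7 [295. 130. 332. 169.] [ 508. -248.  104.]
dish 0.68 [261. 194. 285. 202.] [513.  42. 104.]
board 0.58 [202. 143. 319. 241.] [578. -10.  87.]
pt spout_end 0.57 [305.6, 143.7] [ 546. -258.   90.]
pt board 0.95 [271.3, 195.6] [572. -52.   0.]
```

```bash
python3 - <<'E'
import cv2
a=cv2.imread("pics/top0.png")[110:260,175:375]; cv2.imwrite("pics/topc.png",cv2.resize(a,None,fx=4,fy=4,interpolation=2))
a=cv2.imread("pics/side0.png")[110:260,175:375]; cv2.imwrite("pics/sidec.png",cv2.resize(a,None,fx=4,fy=4,interpolation=2))
E
```

```text
(no output)
```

View pics/topc.png

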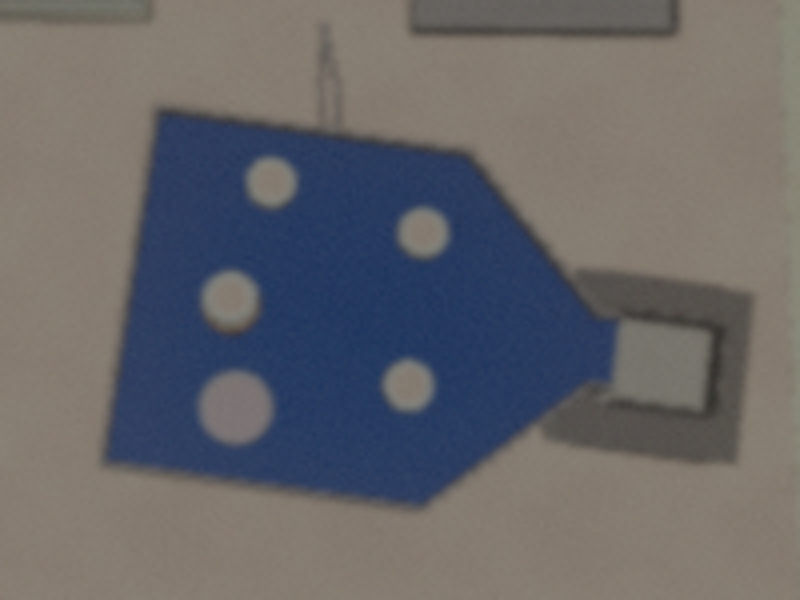

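View pics/sidec.png

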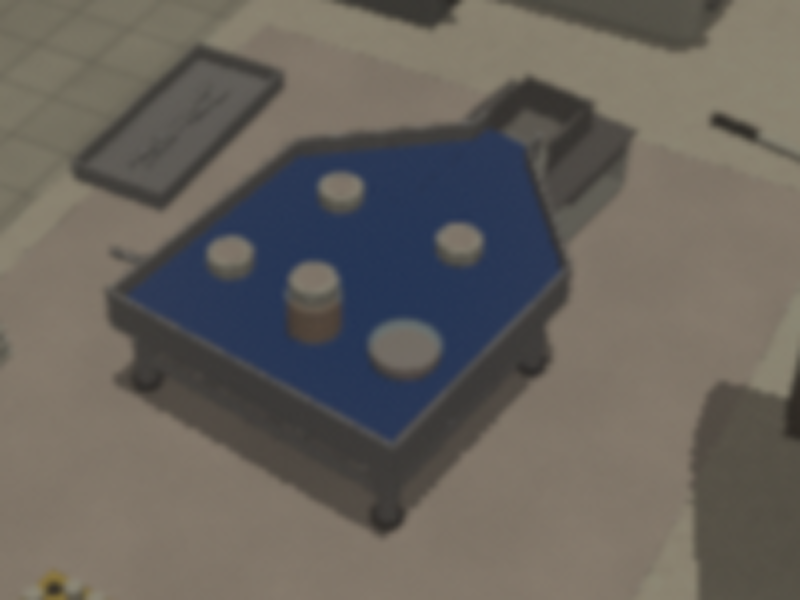

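View pics/top0.png

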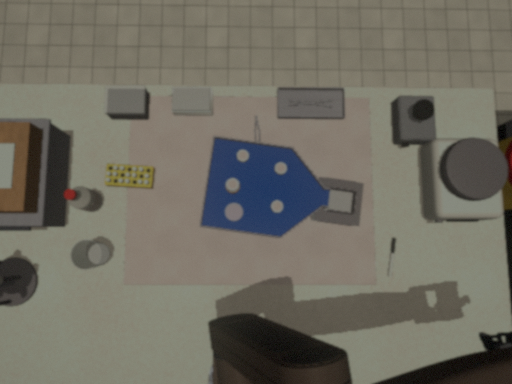

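The pictures show the loose caps in the top crop at (271,182), (423,232) and (409,386), the jar at (230,300), the dish at (236,407), and the spout end near (615,350). Next I fit the board's pose and locate these objects in its frame.

```bash
cat >> h.py <<'E'
from scipy.optimize import minimize
P=np.array([[-135,170],[135,170],[135,-70],[25,-180],[25,-200],[-25,-200],[-25,-180],[-135,-70]],float)
def proj(p,X):
    X=np.c_[X,np.ones(len(X))]@p["extrinsics"].T; return np.c_[X[:,0]/X[:,2]*p["fx"]+p["cx"],X[:,1]/X[:,2]*p["fy"]+p["cy"]]
def bw(b,X): # board mm -> world xy
    c,s=np.cos(b[2]),np.sin(b[2]); return np.asarray(X)@np.array([[c,s],[-s,c]])+b[:2]
def wb(b,X):
    c,s=np.cos(b[2]),np.sin(b[2]); return (np.asarray(X)-b[:2])@np.array([[c,-s],[s,c]])
def bluemask(p):
    i=p["image"].astype(int); m=((i[...,2]-i[...,0])>25).astype(np.uint8)
    n,l,st,_=cv2.connectedComponentsWithStats(m); return (l==1+st[1:,4].argmax()).astype(np.uint8)
def fit(p):
    m=bluemask(p); c,_=cv2.findContours(m,0,1); m=cv2.drawContours(np.zeros_like(m),c,-1,1,-1)
    M=cv2.resize(m*255,None,fx=4,fy=4,interpolation=cv2.INTER_LINEAR)>127
    def cost(b):
        q=proj(p,np.c_[bw(b,P),np.full(8,90.)])
        I=np.zeros(M.shape,np.uint8); cv2.fillPoly(I,[np.round((q*4+1.5)*16).astype(np.int32)],1,shift=4)
        return float((I.astype(bool)^M).sum())
    b=np.array([575,-55,np.radians(80)])
    b=min((minimize(cost,[575,-55,np.radians(a)],method="Nelder-Mead",options=dict(initial_simplex=[[575,-55,np.radians(a)],[595,-55,np.radians(a)],[575,-35,np.radians(a)],[575,-55,np.radians(a+6)]],xatol=1e-4)) for a in (75,82,90,98)),key=lambda r:r.fun)
    return b.x,b.fun/M.sum()
def blobs(p,b):
    q=proj(p,np.c_[bw(b,P),np.full(8,90.)]); I=np.zeros(p["image"].shape[:2],np.uint8); cv2.fillPoly(I,[np.round(q).astype(np.int32)],1)
    m=bluemask(p); k=((cv2.erode(I,np.ones((3,3)))>0)&(m==0)).astype(np.uint8)
    n,l,st,ce=cv2.connectedComponentsWithStats(k)
    return [(st[j,4],wb(b,w(p,*ce[j],99)[:2])) for j in range(1,n) if st[j,4]>40]
E
python3 - <<'E'
from h import *
for n in ("top","side"):
    p=optics.read_camera(n); b,f=fit(p); print(n,b[:2].round(1),np.degrees(b[2]).round(2),round(f,3))
    for a,c in blobs(p,b): print(a,c.round(1),bw(b,c).round(1))
E
```

```text
top [622.  -29.2] 81.8 0.283
1080 [   0.3 -131.9] [752.6 -47.6]
141 [ 45.3 -55.5] [683.4   7.8]
137 [-74.3 -33.7] [ 644.7 -107.5]
196 [61.9 41.1] [590.2  38. ]
134 [-79.1  83.4] [528.1 -95.5]
276 [ 45.9 118.3] [511.4  33.2]
59 [-122.2  158.6] [ 447.5 -127.5]
side [630.8 -42.5] 81.72 0.273
774 [   7.2 -115.3] [745.9 -52. ]
115 [-58.3 -22.8] [ 644.9 -103.5]
121 [-63.4  94.5] [528.2 -91.6]
126 [ 59.9 -43.9] [682.8  10.5]
277 [62.3 43. ] [597.3  25.3]
238 [ 61.6 129.9] [511.2  37.2]
```

```bash
sed -i 's/(75,82,90,98)/(-14,-8,-3)/; s/np.radians(a+6)\]\]/np.radians(a+6)]]/' h.py
cat > look.py <<'E'
from h import *
for n in ("top","side"):
    p=optics.read_camera(n); b,f=fit(p); print(n,b[:2].round(1),np.degrees(b[2]).round(2),round(f,3),"spout",bw(b,[0,-200]).round(1))
    for a,c in blobs(p,b): print(a,c.round(1),bw(b,c).round(1))
E
python3 look.py
```

```text
top [582.2 -56.7] -8.22 0.021 spout [ 553.7 -254.7]
140 [91.  78.4] [683.5   7.9]
139 [ 69.1 -41.3] [ 644.8 -107.5]
197 [-5.8 94.8] [590.1  37.9]
134 [-47.8 -46. ] [528.3 -95.4]
276 [-82.9  78.9] [511.4  33.2]
side [591.5 -69.8] -7.53 0.099 spout [ 565.3 -268.1]
299 [ 80.8 -39.4] [ 666.5 -119.5]
114 [ 57.4 -26.2] [ 645.  -103.3]
121 [-59.8 -30. ] [528.3 -91.8]
124 [79.9 91.6] [682.7  10.5]
276 [-6.9 95.2] [597.1  25.4]
239 [-93.7  95.7] [511.2  37.3]
```

```bash
cat > plan.py <<'E'
# usage: plan.py step "x,y,z,h" ... (board mm, world z; h = push heading, degrees from board -y towards +x), from the measured pose
from h import *; import sys
from scipy.spatial.transform import Rotation as Ro
B=np.array([582.,-57.,np.radians(-8.2)])
s=manip.state(); p=np.array(s["eef_pos"]); R=np.array(s["tcp_rot"])
yaw=np.degrees(np.arctan2(R[1,0],R[0,0]))
print("t",round(s["time"],1),"board",wb(B,p[:2]).round(1),"z",p[2].round(1),"h",round(yaw-90+8.2,1),"F",np.round(s["ft_force"],1),"w",round(s["grip_width"],1),"q6",round(s["q"][5]))
step=float(sys.argv[1]) if len(sys.argv)>1 else 1
Rt=lambda h:(lambda a:np.array([[np.cos(a),np.sin(a),0],[np.sin(a),-np.cos(a),0],[0,0,-1.]]))(np.radians(h+90-8.2))
for g in sys.argv[2:]:
    x,y,z,h=map(float,g.split(",")); P1=np.r_[bw(B,[x,y]),z]; R1=Rt(h)
    rv=Ro.from_matrix(R.T@R1).as_rotvec(degrees=True)
    n=max(1,int(np.ceil(max(np.linalg.norm(P1-p)/step,np.linalg.norm(rv)/9))))
    print(g,"n",n)
    # interpolate the pose; each shift in the axes before that row's turn
    for k in range(n):
        Rk=R@Ro.from_rotvec(rv*k/n,degrees=True).as_matrix(); d=Rk.T@((P1-p)/n)
        print([*(rv/n).round(1).tolist(),*d.round(1).tolist()])
    p,R=P1,R1
E
python3 - <<'E'
from plan import *
for c in ([645,-105.5],[528.3,-94],[683,9],[590,37],[511,35]): print(wb(B,c).round(0))
E
python3 plan.py 50 "120,30,200,-34"
```

```text
t 1.0 board [-296.7 -637.3] z 231.3 h -64.8 F [-0.3  0.3  0.2] w 85.4 q6 -9
[ 69. -39.]
[-48. -44.]
[91. 80.]
[-5. 94.]
[-83.  81.]
t 1.0 board [-296.7 -637.3] z 231.3 h -64.8 F [-0.3  0.3  0.2] w 85.4 q6 -9
120,30,200,-34 n 16
[0.0, 0.0, -1.9, 41.3, -26.6, 2.0]
[0.0, 0.0, -1.9, 42.2, -25.2, 2.0]
[0.0, 0.0, -1.9, 43.0, -23.8, 2.0]
[0.0, 0.0, -1.9, 43.8, -22.4, 2.0]
[0.0, 0.0, -1.9, 44.5, -20.9, 2.0]
[0.0, 0.0, -1.9, 45.2, -19.4, 2.0]
[0.0, 0.0, -1.9, 45.8, -17.8, 2.0]
[0.0, 0.0, -1.9, 46.4, -16.3, 2.0]
[0.0, 0.0, -1.9, 46.9, -14.7, 2.0]
[0.0, 0.0, -1.9, 47.4, -13.1, 2.0]
[0.0, 0.0, -1.9, 47.8, -11.5, 2.0]
[0.0, 0.0, -1.9, 48.2, -9.9, 2.0]
[0.0, 0.0, -1.9, 48.5, -8.3, 2.0]
[0.0, 0.0, -1.9, 48.7, -6.7, 2.0]
[0.0, 0.0, -1.9, 48.9, -5.0, 2.0]
[0.0, 0.0, -1.9, 49.1, -3.4, 2.0]
```

Request:
arm_command([
  [0, 0, -1.9, 41, -27, 2, 12],
  [0, 0, -1.9, 42, -25, 2, 12],
  [0, 0, -1.9, 43, -24, 2, 12],
  [0, 0, -1.9, 44, -22, 2, 12],
  [0, 0, -1.9, 44, -21, 2, 12],
  [0, 0, -1.9, 45, -19, 2, 12],
  [0, 0, -1.9, 46, -18, 2, 12],
  [0, 0, -1.9, 46, -16, 2, 12],
  [0, 0, -1.9, 47, -15, 2, 12],
  [0, 0, -1.9, 47, -13, 2, 12],
])

```text
time: 2.25
eef_pos: [515.1, -270.0, 211.6]
tcp_rot: [[0.808, 0.589, 0.001], [0.589, -0.808, -0.0], [0.0, 0.001, -1.0]]
ft_force: [-0.1, -1.2, 0.1]
grip_width: 10.0
grasp_force: 0.0
```

```bash
python3 plan.py 50 "95,0,150,-34"
```

```text
t 2.2 board [ -35.8 -220.4] z 211.6 h -45.7 F [-0.1 -1.2  0.1] w 10.0 q6 16
95,0,150,-34 n 6
[0.0, -0.0, -2.0, 41.2, -11.1, 10.3]
[0.0, -0.0, -2.0, 41.6, -9.7, 10.3]
[0.0, -0.0, -2.0, 41.9, -8.2, 10.3]
[0.0, -0.0, -2.0, 42.2, -6.8, 10.3]
[0.0, -0.0, -2.0, 42.4, -5.4, 10.3]
[0.0, -0.0, -2.0, 42.5, -3.9, 10.3]
```

Request:
arm_command([
  [0, 0, -2, 41, -11, 10, 12],
  [0, 0, -2, 42, -10, 10, 12],
  [0, 0, -2, 42, -8, 10, 12],
  [0, 0, -2, 42, -7, 10, 12],
  [0, 0, -2, 42, -5, 10, 12],
  [0, 0, -2, 43, -4, 10, 12],
  [0, 0, 0, 0, 0, 0, 12],
])

```text
time: 3.12
eef_pos: [675.6, -69.1, 149.9]
tcp_rot: [[0.666, 0.746, -0.002], [0.746, -0.666, 0.001], [-0.001, -0.002, -1.0]]
ft_force: [-0.0, -0.6, -0.2]
grip_width: 9.8
grasp_force: 0.0
```

```bash
python3 plan.py 20 "95,0,95,-34" > /tmp/o; cat /tmp/o; python3 - <<'E'
from h import *
a=[]
for n,(r,c) in (("top",(120,190)),("side",(120,190))):
    p=optics.read_camera(n); a.append(cv2.resize(cv2.cvtColor(p["image"],cv2.COLOR_RGB2BGR)[r:r+130,c:c+190],None,fx=4,fy=4,interpolation=2)[:,:])
cv2.imwrite("pics/m1.png",cv2.resize(np.vstack(a),None,fx=.57,fy=.57))
E
```

```text
t 3.1 board [94.3  1.4] z 149.9 h -33.6 F [-0.  -0.6 -0.2] w 9.8 q6 27
95,0,95,-34 n 3
[-0.0, 0.0, 0.1, -0.3, 0.5, 18.3]
[-0.0, 0.0, 0.1, -0.3, 0.5, 18.3]
[-0.0, 0.0, 0.1, -0.3, 0.5, 18.3]
```

View pics/m1.png

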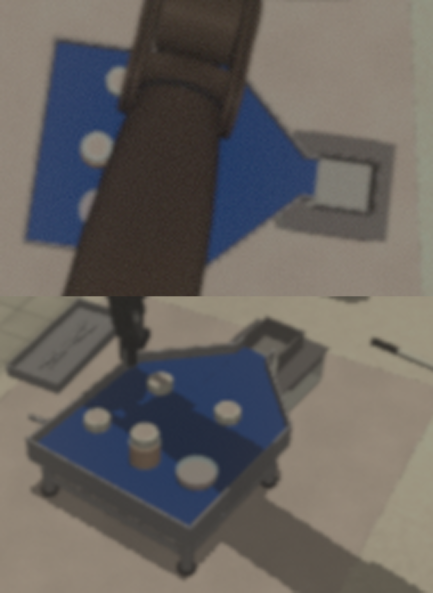

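Cap A, at (160,382) in the montage, has the fingers above and behind it on the rim side. The path is clear, so I lower the tool.

Request:
arm_command([
  [0, 0, 0, 0, 0, 18, 12],
  [0, 0, 0, 0, 0, 18, 12],
  [0, 0, 0, 0, 1, 16, 12],
  [0, 0, 0, 0, 0, 3, 12],
  [0, 0, 0, -10, 0, 0, 12],
  [0, 0, 0, -8, 0, 0, 12],
  [0, 0, 0, -8, 0, 0, 12],
  [0, 0, 0, -8, 0, 0, 12],
  [0, 0, 0, -8, 0, 0, 12],
  [0, 0, 0, 0, 0, 0, 12],
])

```text
time: 4.47
eef_pos: [647.3, -104.1, 96.4]
tcp_rot: [[0.67, 0.743, -0.0], [0.743, -0.67, 0.0], [-0.0, -0.0, -1.0]]
ft_force: [0.3, 1.0, 0.3]
grip_width: 10.3
grasp_force: 0.0
```

```bash
cat > cl.py <<'E'
# caps in the side view, in board mm (bias of the side camera against top noted)
from plan import *
p=optics.read_camera("side")
for t in ("cap_a","jar","dish"):
    for o in outline_of(p,t)[:5]:
        if o["confidence"]>.3:
            v,u=np.nonzero(o["mask"]); print(t,round(o["confidence"],2),len(u),wb(B,w(p,u.mean(),v.mean(),99)[:2]).round(0), np.round(o["box"]))
E
python3 cl.py 8 "16,-116,95,-34"
```

```text
t 4.5 board [ 71.4 -37.3] z 96.4 h -33.8 F [0.3 1.  0.3] w 10.3 q6 24
16,-116,95,-34 n 13
[-0.0, 0.0, 0.0, -7.4, -0.2, 0.1]
[-0.0, 0.0, 0.0, -7.4, -0.2, 0.1]
[-0.0, 0.0, 0.0, -7.4, -0.2, 0.1]
[-0.0, 0.0, 0.0, -7.4, -0.2, 0.1]
[-0.0, 0.0, 0.0, -7.4, -0.2, 0.1]
[-0.0, 0.0, 0.0, -7.4, -0.2, 0.1]
[-0.0, 0.0, 0.0, -7.4, -0.2, 0.1]
[-0.0, 0.0, 0.0, -7.4, -0.2, 0.1]
[-0.0, 0.0, 0.0, -7.4, -0.2, 0.1]
[-0.0, 0.0, 0.0, -7.4, -0.2, 0.1]
[-0.0, 0.0, 0.0, -7.4, -0.1, 0.1]
[-0.0, 0.0, 0.0, -7.4, -0.1, 0.1]
[-0.0, 0.0, 0.0, -7.4, -0.1, 0.1]
cap_a 0.68 75 [91. 83.] [228. 169. 237. 180.]
cap_a 0.67 80 [-45. -43.] [284. 164. 294. 174.]
cap_a 0.55 6113 [-22.  58.] [203. 140. 318. 241.]
jar 0.66 220 [ 6. 85.] [249. 176. 261. 193.]
dish 0.63 197 [-82.  84.] [263. 194. 285. 205.]
```

Request:
arm_command([
  [0, 0, 0, -7.5, 0, 0, 12],
  [0, 0, 0, -7.5, 0, 0, 12],
  [0, 0, 0, -7.5, 0, 0, 12],
  [0, 0, 0, -7.5, 0, 0, 12],
  [0, 0, 0, -7.5, 0, 0, 12],
  [0, 0, 0, -7.5, 0, 0, 12],
  [0, 0, 0, -7.5, 0, 0, 12],
  [0, 0, 0, -7.5, 0, 0, 12],
  [0, 0, 0, -7.5, 0, 0, 12],
  [0, 0, 0, 0, 0, 0, 12],
])

```text
time: 5.92
eef_pos: [602.2, -154.1, 96.4]
tcp_rot: [[0.67, 0.743, -0.0], [0.743, -0.67, 0.0], [-0.0, -0.0, -1.0]]
ft_force: [-0.4, 0.3, 1.1]
grip_width: 10.1
grasp_force: 0.0
```

```bash
python3 cl.py; python3 - <<'E'
from h import *
a=[]
for n,(r,c) in (("top",(120,190)),("side",(120,190))):
    p=optics.read_camera(n); a.append(cv2.resize(cv2.cvtColor(p["image"],cv2.COLOR_RGB2BGR)[r:r+130,c:c+190],None,fx=4,fy=4,interpolation=2)[:,:])
cv2.imwrite("pics/m2.png",a[1])
E
```

```text
t 5.9 board [ 33.9 -93.2] z 96.4 h -33.8 F [-0.4  0.3  1.1] w 10.1 q6 18
cap_a 0.67 91 [-47. -41.] [283. 167. 293. 173.]
jar 0.82 244 [ 3. 85.] [246. 175. 261. 196.]
dish 0.66 226 [-82.  83.] [263. 193. 287. 204.]
```

View pics/m2.png

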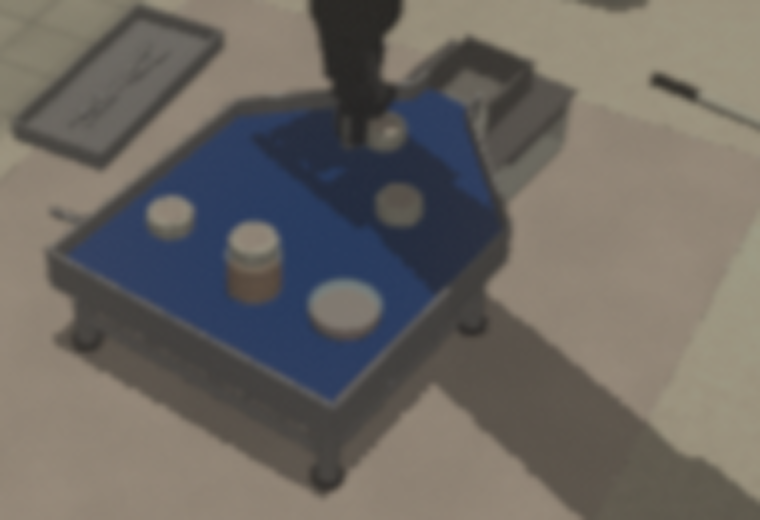

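The pushed cap is at crop (385,131), ahead of the fingertips. Cap B is at (399,204), untouched.

```bash
python3 - <<'E'
from plan import *
p=optics.read_camera("side"); print(wb(B,w(p,286.4,153,99)[:2]))
E
python3 plan.py 7.5 "16.5,-116,95,-34" "0,-111,95,0" "0,-180,95,0"
```

```text
t 6.2 board [ 34.3 -92.6] z 96.4 h -33.8 F [0.2 0.3 0. ] w 10.1 q6 18
[  11.54833154 -111.4112758 ]
t 6.3 board [ 34.2 -92.6] z 96.3 h -33.8 F [0.4 0.1 0.1] w 10.5 q6 18
16.5,-116,95,-34 n 4
[0.0, -0.0, 0.1, -7.3, -0.4, 0.3]
[0.0, -0.0, 0.1, -7.3, -0.4, 0.3]
[0.0, -0.0, 0.1, -7.3, -0.4, 0.3]
[0.0, -0.0, 0.1, -7.3, -0.4, 0.3]
0,-111,95,0 n 4
[0.0, 0.0, -8.5, -1.3, -4.1, 0.0]
[0.0, 0.0, -8.5, -0.6, -4.3, 0.0]
[0.0, 0.0, -8.5, -0.0, -4.3, 0.0]
[0.0, 0.0, -8.5, 0.6, -4.3, 0.0]
0,-180,95,0 n 10
[0.0, 0.0, 0.0, -6.9, 0.0, 0.0]
[0.0, 0.0, 0.0, -6.9, 0.0, 0.0]
[0.0, 0.0, 0.0, -6.9, 0.0, 0.0]
[0.0, 0.0, 0.0, -6.9, 0.0, 0.0]
[0.0, 0.0, 0.0, -6.9, 0.0, 0.0]
[0.0, 0.0, 0.0, -6.9, 0.0, 0.0]
[0.0, 0.0, 0.0, -6.9, 0.0, 0.0]
[0.0, 0.0, 0.0, -6.9, 0.0, 0.0]
[0.0, 0.0, 0.0, -6.9, 0.0, 0.0]
[0.0, 0.0, 0.0, -6.9, 0.0, 0.0]
```

Request:
arm_command([
  [0, 0, 0, -7.5, 0, 0, 12],
  [0, 0, 0, -7.5, 0, 0, 12],
  [0, 0, 0, -7.5, 0, 0, 12],
  [0, 0, 0, -6, 0, 0, 12],
  [0, 0, 0, 2, 0, 0, 12],
  [0, 0, -8.5, -1.2, -4.2, 0, 12],
  [0, 0, -8.5, -0.6, -4.2, 0, 12],
  [0, 0, -8.5, 0, -4.2, 0, 12],
  [0, 0, -8.5, 0.6, -4.2, 0, 12],
  [0, 0, 0, 0, 0, 0, 12],
])

```text
time: 7.52
eef_pos: [569.3, -165.8, 96.3]
tcp_rot: [[0.141, 0.99, -0.0], [0.99, -0.141, 0.0], [0.0, -0.0, -1.0]]
ft_force: [-0.7, 0.5, -0.2]
grip_width: 10.7
grasp_force: 0.0
```

```bash
cat > pic.py <<'E'
from h import *; import sys
p=optics.read_camera("side"); cv2.imwrite(sys.argv[1],cv2.resize(cv2.cvtColor(p["image"],cv2.COLOR_RGB2BGR)[120:220,240:350],None,fx=5,fy=5,interpolation=2))
E
python3 pic.py pics/m3.png; python3 plan.py 7.5  "0,-150,95,0"|head -4
```

```text
t 7.6 board [   3.2 -109.6] z 96.4 h 0.1 F [ 0.8 -0.8 -0.1] w 10.3 q6 -18
0,-150,95,0 n 6
[0.0, -0.0, 0.0, -6.7, -0.5, 0.2]
[0.0, -0.0, 0.0, -6.7, -0.5, 0.2]
```

View pics/m3.png

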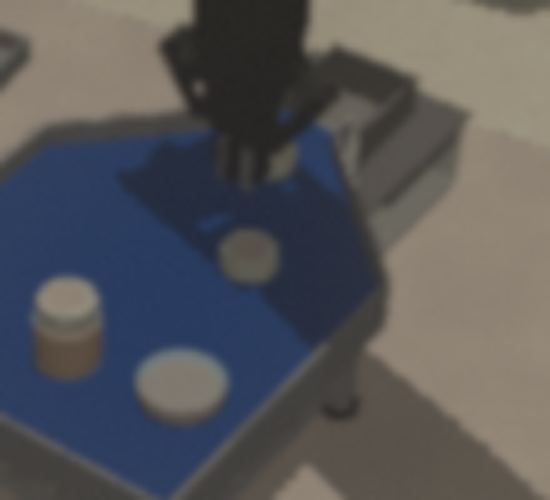

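Cap A shows at about (270,160) in the crop, directly ahead of the fingertips and in line with the spout; cap B is untouched at (249,255).

Request:
arm_command([
  [0, 0, 0, -6.5, -0.5, 0, 12],
  [0, 0, 0, -6.5, -0.5, 0, 12],
  [0, 0, 0, -6.5, -0.5, 0, 12],
  [0, 0, 0, -6.5, -0.5, 0, 12],
  [0, 0, 0, -6.5, -0.5, 0, 12],
  [0, 0, 0, -6.5, -0.5, 0, 12],
  [0, 0, 0, -6.5, 0, 0, 12],
  [0, 0, 0, 0, 0, 0, 12],
])

```text
time: 8.57
eef_pos: [560.0, -211.3, 96.3]
tcp_rot: [[0.14, 0.99, 0.0], [0.99, -0.14, -0.0], [-0.0, 0.0, -1.0]]
ft_force: [0.0, -0.4, -0.8]
grip_width: 10.2
grasp_force: 0.0
```

```bash
python3 pic.py pics/m4.png; python3 plan.py 7.5  "0,-205,95,0"|head -4
```

```text
t 8.6 board [   0.2 -155.6] z 96.3 h 0.2 F [-0.4  0.1 -1.1] w 10.1 q6 -22
0,-205,95,0 n 7
[-0.0, -0.0, 0.0, -7.1, -0.1, 0.2]
[-0.0, -0.0, 0.0, -7.1, -0.1, 0.2]
```

View pics/m4.png

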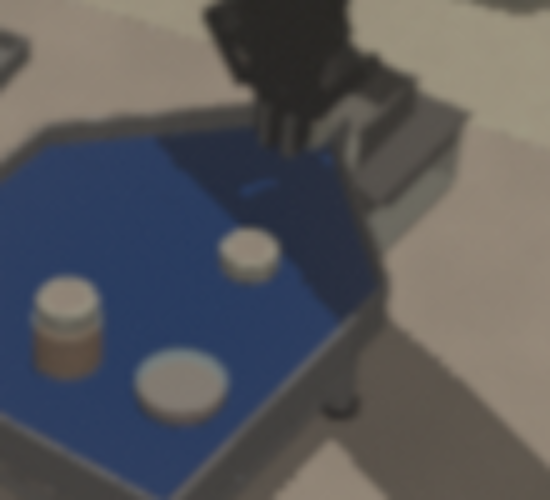

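Only the white edge of cap A shows, at (310,130) in the throat; it moves ahead of the fingers. I keep pushing slowly.

Request:
arm_command([
  [0, 0, 0, -5, 0, 0, 12],
  [0, 0, 0, -5, 0, 0, 12],
  [0, 0, 0, -5, 0, 0, 12],
  [0, 0, 0, -5, 0, 0, 12],
  [0, 0, 0, -5, 0, 0, 12],
  [0, 0, 0, -5, 0, 0, 12],
  [0, 0, 0, -5, 0, 0, 12],
  [0, 0, 0, -5, 0, 0, 12],
  [0, 0, 0, 0, 0, 0, 12],
])

```text
time: 9.75
eef_pos: [554.4, -250.8, 96.3]
tcp_rot: [[0.14, 0.99, 0.0], [0.99, -0.14, -0.0], [-0.0, 0.0, -1.0]]
ft_force: [0.7, -0.1, 0.6]
grip_width: 10.4
grasp_force: 0.0
```

```bash
python3 plan.py 7.5  "0,-205,95,0"|head -1; python3 plan.py 45 "0,-150,160,0" "-75,-8,160,27" "-75,-8,96,27"
```

```text
t 9.8 board [   0.4 -195.7] z 96.3 h 0.2 F [ 0.7 -0.1  0.6] w 10.4 q6 -26
t 9.8 board [   0.4 -195.7] z 96.3 h 0.2 F [ 0.7 -0.1  0.6] w 10.4 q6 -26
0,-150,160,0 n 2
[0.0, 0.0, 0.1, 22.9, -0.1, -31.8]
[0.0, 0.0, 0.1, 22.9, -0.1, -31.8]
-75,-8,160,27 n 4
[0.0, 0.0, -6.8, 35.5, -18.8, 0.0]
[0.0, 0.0, -6.8, 37.5, -14.4, 0.0]
[0.0, 0.0, -6.8, 38.9, -9.9, 0.0]
[0.0, 0.0, -6.8, 39.8, -5.3, 0.0]
-75,-8,96,27 n 2
[0.0, 0.0, 0.0, 0.0, 0.0, 32.0]
[0.0, 0.0, 0.0, 0.0, 0.0, 32.0]
```

Request:
arm_command([
  [0, 0, 0, 6, 0, -10, 12],
  [0, 0, 0, 20, 0, -27, 12],
  [0, 0, 0, 20, 0, -27, 12],
  [0, 0, -6.5, 36, -17, 0, 12],
  [0, 0, -6.5, 38, -12, 0, 12],
  [0, 0, -6.5, 39, -8, 0, 12],
  [0, 0, -6.5, 40, -4, 0, 12],
  [0, 0, 0, 0, 0, 0, 12],
])

```text
time: 10.75
eef_pos: [514.1, -49.4, 160.9]
tcp_rot: [[-0.313, 0.95, 0.0], [0.95, 0.313, 0.0], [0.0, 0.0, -1.0]]
ft_force: [0.3, -0.6, 0.7]
grip_width: 9.8
grasp_force: 0.0
```

```bash
python3 pic.py pics/m5.png; python3 cl.py 20 "-67,-2,96,26"
```

```text
t 10.8 board [-67.4  -3.4] z 161.1 h 26.3 F [ 0.7 -0.6  0.6] w 10.4 q6 -35
-67,-2,96,26 n 4
[0.0, 0.0, 0.1, 0.3, 0.2, 16.3]
[0.0, 0.0, 0.1, 0.3, 0.2, 16.3]
[0.0, 0.0, 0.1, 0.3, 0.2, 16.3]
[0.0, 0.0, 0.1, 0.3, 0.2, 16.3]
cap_a 0.58 83 [-47. -41.] [283. 168. 294. 177.]
jar 0.75 255 [ 5. 85.] [245. 174. 259. 197.]
dish 0.48 229 [-82.  83.] [263. 192. 286. 205.]
```

View pics/m5.png

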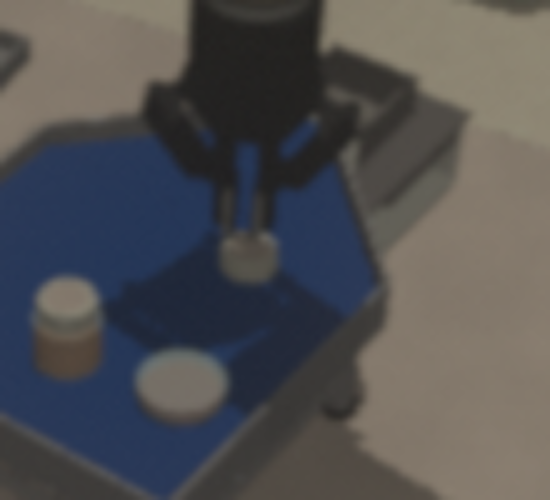

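Cap A is no longer on the board. Cap B, at (249,255), is in front of the fingers along the push direction.

Request:
arm_command([
  [0, 0, 0, 0, 0, 20, 12],
  [0, 0, 0, 0, 0, 20, 12],
  [0, 0, 0, 0, 0, 18, 12],
  [0, 0, 0, 0, 0, 7, 12],
  [0, 0, 0, -8, 0, 0, 12],
  [0, 0, 0, -8, 0, 0, 12],
  [0, 0, 0, -8, 0, 0, 12],
  [0, 0, 0, -8, 0, 0, 12],
  [0, 0, 0, -8, 0, 0, 12],
  [0, 0, 0, -8, 0, 0, 12],
])

```text
time: 12.25
eef_pos: [529.8, -98.1, 95.4]
tcp_rot: [[-0.309, 0.951, 0.0], [0.951, 0.309, 0.0], [-0.0, 0.0, -1.0]]
ft_force: [-0.5, 0.4, -0.2]
grip_width: 10.5
grasp_force: 0.1
```

```bash
cat > bl.py <<'E'
# bright/white blobs on the board in the side view, board mm
from plan import *
p=optics.read_camera("side"); i=p["image"].astype(int)
q=proj(p,np.c_[bw(B,P),np.full(8,90.)]); I=np.zeros(i.shape[:2],np.uint8); cv2.fillPoly(I,[np.round(q).astype(np.int32)],1)
k=((I>0)&(i[...,0]>75)&(i[...,2]-i[...,0]<15)).astype(np.uint8)
n,l,st,ce=cv2.connectedComponentsWithStats(k)
for j in range(1,n):
    if st[j,4]>15: print(st[j].tolist(),wb(B,w(p,*ce[j],99)[:2]).round(0))
E
python3 bl.py 7.5 "-12.7,-114,96,26"
```

```text
t 12.2 board [-45.8 -48.2] z 95.4 h 26.2 F [-0.5  0.4 -0.2] w 10.5 q6 -39
-12.7,-114,96,26 n 10
[0.0, 0.0, 0.0, -7.4, 0.1, -0.1]
[0.0, 0.0, 0.0, -7.4, 0.1, -0.1]
[0.0, 0.0, 0.0, -7.4, 0.1, -0.1]
[0.0, 0.0, 0.0, -7.4, 0.1, -0.1]
[0.0, 0.0, 0.0, -7.4, 0.1, -0.1]
[0.0, 0.0, 0.0, -7.4, 0.1, -0.1]
[0.0, 0.0, 0.0, -7.4, 0.1, -0.1]
[0.0, 0.0, 0.0, -7.4, 0.1, -0.1]
[0.0, 0.0, 0.0, -7.4, 0.1, -0.1]
[0.0, 0.0, 0.0, -7.4, 0.1, -0.1]
[227, 169, 12, 11, 102] [91. 80.]
[247, 175, 13, 20, 218] [ 5. 81.]
[267, 191, 18, 13, 185] [-83.  82.]
[265, 194, 35, 28, 68] [-131.  121.]
[254, 211, 10, 6, 16] [-83. 169.]
```

Request:
arm_command([
  [0, 0, 0, -7.5, 0, 0, 12],
  [0, 0, 0, -7.5, 0, 0, 12],
  [0, 0, 0, -7.5, 0, 0, 12],
  [0, 0, 0, -7.5, 0, 0, 12],
  [0, 0, 0, -7.5, 0, 0, 12],
  [0, 0, 0, -7.5, 0, 0, 12],
  [0, 0, 0, -7.5, 0, 0, 12],
  [0, 0, 0, -7.5, 0, 0, 12],
  [0, 0, 0, -7.5, 0, 0, 12],
  [0, 0, 0, -6, 0, 0, 12],
])

```text
time: 13.55
eef_pos: [552.5, -168.0, 95.3]
tcp_rot: [[-0.309, 0.951, -0.0], [0.951, 0.309, 0.0], [0.0, -0.0, -1.0]]
ft_force: [0.5, 0.2, -0.5]
grip_width: 10.1
grasp_force: 0.1
```

```bash
python3 bl.py 7.5 "-13.5,-112,96,26" "0,-109,96,0" "0,-150,96,0"
```

```text
t 13.6 board [ -13.4 -114.1] z 95.3 h 26.2 F [ 0.5  0.2 -0.5] w 10.1 q6 -45
-13.5,-112,96,26 n 1
[-0.0, -0.0, 0.2, 1.9, 0.8, -0.7]
0,-109,96,0 n 3
[0.0, 0.0, 8.7, -1.1, 4.5, 0.0]
[0.0, 0.0, 8.7, -0.4, 4.6, 0.0]
[0.0, 0.0, 8.7, 0.3, 4.6, 0.0]
0,-150,96,0 n 6
[0.0, 0.0, 0.0, -6.8, -0.0, 0.0]
[0.0, 0.0, 0.0, -6.8, -0.0, 0.0]
[0.0, 0.0, 0.0, -6.8, -0.0, 0.0]
[0.0, 0.0, 0.0, -6.8, -0.0, 0.0]
[0.0, 0.0, 0.0, -6.8, -0.0, 0.0]
[0.0, 0.0, 0.0, -6.8, -0.0, 0.0]
[227, 169, 12, 11, 104] [90. 81.]
[247, 176, 13, 20, 224] [ 4. 82.]
[204, 183, 27, 16, 48] [ 78. 170.]
[243, 187, 64, 36, 148] [-114.  118.]
[267, 191, 18, 14, 189] [-83.  83.]
```

Request:
arm_command([
  [0, 0, 0, 2, 0.5, 0, 12],
  [0, 0, 8.7, -1, 4.5, 0, 12],
  [0, 0, 8.7, -0.5, 4.5, 0, 12],
  [0, 0, 8.7, 0.5, 4.5, 0, 12],
  [0, 0, 0, 0, 0, 0, 12],
])

```text
time: 14.22
eef_pos: [565.9, -163.8, 95.3]
tcp_rot: [[0.139, 0.99, -0.0], [0.99, -0.139, 0.0], [0.0, -0.0, -1.0]]
ft_force: [-0.0, -0.0, 1.4]
grip_width: 10.1
grasp_force: 0.0
```

```bash
sed -i 's/>75/>50/' bl.py; python3 cl.py; python3 bl.py 7.5 "0,-150,96,0"; python3 pic.py pics/m6.png
```

```text
t 14.2 board [  -0.7 -108. ] z 95.3 h 0.2 F [-0.  -0.   1.4] w 10.1 q6 -18
cap_a 0.64 85 [91. 81.] [229. 170. 239. 180.]
jar 0.78 222 [ 5. 84.] [246. 176. 260. 195.]
dish 0.63 230 [-82.  84.] [264. 194. 286. 204.]
t 14.4 board [  -0.9 -108.3] z 95.3 h 0.2 F [ 0.6  0.2 -0.1] w 9.9 q6 -18
0,-150,96,0 n 6
[-0.0, -0.0, 0.0, -6.9, 0.1, -0.1]
[-0.0, -0.0, 0.0, -6.9, 0.1, -0.1]
[-0.0, -0.0, 0.0, -6.9, 0.1, -0.1]
[-0.0, -0.0, 0.0, -6.9, 0.1, -0.1]
[-0.0, -0.0, 0.0, -6.9, 0.1, -0.1]
[-0.0, -0.0, 0.0, -6.9, 0.2, -0.1]
[294, 149, 6, 8, 34] [ -16. -132.]
[289, 151, 2, 8, 16] [  -1. -111.]
[203, 154, 115, 71, 501] [-67. 108.]
[227, 169, 12, 11, 109] [90. 81.]
[247, 176, 13, 20, 239] [ 4. 84.]
[267, 191, 18, 14, 203] [-84.  85.]
```

View pics/m6.png

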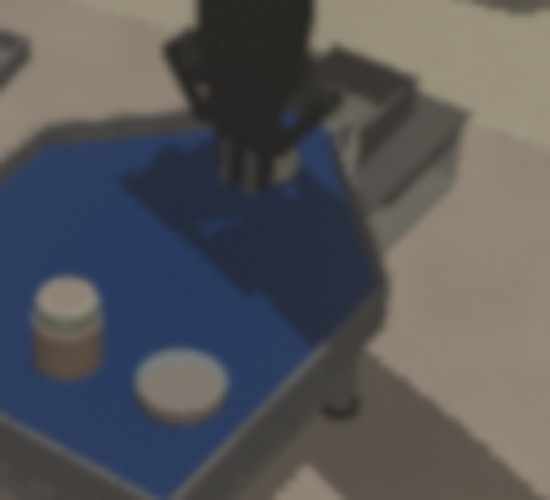

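Cap B is just ahead of the fingertips, its right edge at (299,160), as cap A was. I push it straight out.

Request:
arm_command([
  [0, 0, 0, -6.5, 0, 0, 12],
  [0, 0, 0, -6.5, 0.5, 0, 12],
  [0, 0, 0, -6.5, 0.5, 0, 12],
  [0, 0, 0, -6.5, 0, 0, 12],
  [0, 0, 0, -6.5, 0, 0, 12],
  [0, 0, 0, -6.5, 0, 0, 12],
  [0, 0, 0, -6.5, 0, 0, 12],
  [0, 0, 0, -5, 0, 0, 12],
  [0, 0, 0, -5, 0, 0, 12],
  [0, 0, 0, -5, 0, 0, 12],
])

```text
time: 15.78
eef_pos: [558.3, -224.5, 95.3]
tcp_rot: [[0.141, 0.99, -0.0], [0.99, -0.141, 0.0], [0.0, -0.0, -1.0]]
ft_force: [-0.3, 0.2, 1.3]
grip_width: 10.6
grasp_force: 0.1
```

Request:
arm_command([
  [0, 0, 0, -5, 0, 0, 12],
  [0, 0, 0, -5, 0, 0, 12],
  [0, 0, 0, -5, 0, 0, 12],
  [0, 0, 0, -5, 0, 0, 12],
  [0, 0, 0, -5, 0, 0, 12],
  [0, 0, 0, -3, 0, 0, 12],
  [0, 0, 0, 0, 0, 0, 12],
])

```text
time: 16.65
eef_pos: [554.3, -252.2, 95.3]
tcp_rot: [[0.141, 0.99, 0.0], [0.99, -0.141, 0.0], [0.0, -0.0, -1.0]]
ft_force: [-0.7, -0.4, 0.1]
grip_width: 10.2
grasp_force: 0.0
```

```bash
python3 plan.py 45 "0,-180,165,0" "109,124,165,-22" "109,124,96,-22"
```

```text
t 16.6 board [   0.4 -197.2] z 95.3 h 0.1 F [-0.7 -0.4  0.1] w 10.2 q6 -26
0,-180,165,0 n 2
[-0.0, -0.0, 0.0, 8.6, -0.2, -34.8]
[-0.0, -0.0, 0.0, 8.6, -0.2, -34.8]
109,124,165,-22 n 8
[0.0, 0.0, 2.8, 38.0, 13.6, 0.0]
[0.0, 0.0, 2.8, 38.6, 11.8, 0.0]
[0.0, 0.0, 2.8, 39.1, 9.9, 0.0]
[0.0, 0.0, 2.8, 39.6, 8.0, 0.0]
[0.0, 0.0, 2.8, 39.9, 6.1, 0.0]
[0.0, 0.0, 2.8, 40.1, 4.2, 0.0]
[0.0, 0.0, 2.8, 40.3, 2.3, 0.0]
[0.0, 0.0, 2.8, 40.4, 0.3, 0.0]
109,124,96,-22 n 2
[0.0, 0.0, 0.0, 0.0, 0.0, 34.5]
[0.0, 0.0, 0.0, 0.0, 0.0, 34.5]
```

Request:
arm_command([
  [0, 0, 0, 5, 0, -10, 12],
  [0, 0, 0, 6, 0, -30, 12],
  [0, 0, 0, 6, 0, -30, 12],
  [0, 0, 0, 38, 11.5, 0, 12],
  [0, 0, 0, 38, 11.5, 0, 12],
  [0, 0, 0, 38, 11.5, 0, 12],
  [0, 0, 0, 38, 11.5, 0, 12],
  [0, 0, 0, 38, 11.5, 0, 12],
  [0, 0, 0, 38, 11.5, 0, 12],
  [0, 0, 0, 38, 11.5, 0, 12],
])

```text
time: 17.9
eef_pos: [674.4, 18.7, 166.3]
tcp_rot: [[0.14, 0.99, 0.001], [0.99, -0.14, -0.0], [0.0, 0.001, -1.0]]
ft_force: [0.2, -0.1, -0.2]
grip_width: 10.5
grasp_force: 0.0
```

```bash
python3 plan.py 45 "91,125,165,0" "91,125,96,0"
```

```text
t 17.9 board [80.7 88.1] z 166.3 h 0.1 F [ 0.2 -0.1 -0.2] w 10.5 q6 1
91,125,165,0 n 1
[0.1, -0.0, 0.1, 36.9, 10.4, 1.3]
91,125,96,0 n 2
[0.0, 0.0, 0.0, 0.0, 0.0, 34.5]
[0.0, 0.0, 0.0, 0.0, 0.0, 34.5]
```

Request:
arm_command([
  [0, 0, 0, 37, 10, 0, 12],
  [0, 0, 0, 0, 0, 0, 12],
  [0, 0, 0, 0, 0, 0, 12],
])

```text
time: 18.27
eef_pos: [688.8, 52.2, 165.7]
tcp_rot: [[0.14, 0.99, 0.0], [0.99, -0.14, -0.0], [-0.0, 0.0, -1.0]]
ft_force: [-0.5, -0.1, -0.2]
grip_width: 10.6
grasp_force: 0.0
```

```bash
python3 cl.py 30 "91,125,96,0" "91,49,96,0"; python3 bl.py
```

```text
t 18.3 board [ 90.2 123.3] z 165.7 h 0.1 F [-0.5 -0.1 -0.2] w 10.6 q6 4
91,125,96,0 n 3
[0.0, 0.0, 0.0, 0.6, 0.3, 23.2]
[0.0, 0.0, 0.0, 0.6, 0.3, 23.2]
[0.0, 0.0, 0.0, 0.6, 0.3, 23.2]
91,49,96,0 n 3
[0.0, 0.0, 0.0, -25.3, -0.0, 0.0]
[0.0, 0.0, 0.0, -25.3, -0.0, 0.0]
[0.0, 0.0, 0.0, -25.3, -0.0, 0.0]
cap_a 0.45 104 [91. 82.] [225. 167. 239. 181.]
jar 0.54 232 [ 5. 85.] [248. 176. 261. 197.]
dish 0.58 220 [-82.  82.] [264. 192. 285. 204.]
t 18.5 board [ 90.3 122.2] z 165.5 h 0.0 F [-0.3  0.2 -0.7] w 10.4 q6 4
[297, 141, 13, 9, 23] [ -13. -186.]
[203, 154, 115, 71, 572] [-53. 119.]
[226, 169, 13, 11, 113] [90. 84.]
[246, 176, 15, 21, 259] [ 2. 86.]
[267, 191, 19, 15, 222] [-84.  85.]
```

Request:
arm_command([
  [0, 0, 0, 1, 0, 23, 12],
  [0, 0, 0, 0, 0, 23, 12],
  [0, 0, 0, 0, 0, 23, 12],
  [0, 0, 0, 0, 0, 0, 12],
  [0, 0, 0, -7.5, 0, 0, 12],
  [0, 0, 0, -7.5, 0, 0, 12],
  [0, 0, 0, -7.5, 0, 0, 12],
  [0, 0, 0, -7.5, 0, 0, 12],
  [0, 0, 0, -7.5, 0, 0, 12],
  [0, 0, 0, 0, 0, 0, 12],
])

```text
time: 19.77
eef_pos: [683.8, 15.2, 96.4]
tcp_rot: [[0.142, 0.99, 0.0], [0.99, -0.142, -0.0], [-0.0, 0.0, -1.0]]
ft_force: [0.1, -0.5, 1.3]
grip_width: 10.4
grasp_force: 0.0
```

```bash
cat > dep.py <<'E'
from plan import *
p=optics.read_camera("top")
for y in range(-165,-286,-10):
    r=[]
    for x in range(-30,31,10):
        u,v=proj(p,[[*bw(B,[x,y]),90]])[0]; r.append(int(round(w(p,round(u),round(v))[2])))
    print(y,r)
E
python3 dep.py; python3 cl.py 7.5 "91,49,96,0"
```

```text
t 19.8 board [90.5 86. ] z 96.4 h 0.1 F [ 0.1 -0.5  1.3] w 10.4 q6 1
-165 [93, 91, 88, 90, 87, 90, 88]
-175 [95, 87, 92, 91, 90, 90, 93]
-185 [82, 92, 92, 90, 92, 93, 110]
-195 [70, 92, 91, 88, 90, 94, 110]
-205 [1, 37, 34, 30, 5, 2, 105]
-215 [9, 29, 32, 29, 7, 4, 77]
-225 [2, 21, 22, 20, 3, 9, 59]
-235 [3, 6, 3, 5, 7, 1, 1282]
-245 [8, 5, 1, 4, 5, 4, 61]
-255 [99, 4, 1, 8, 4, 4, 73]
-265 [6, 10, 9, 5, 6, 0, 61]
-275 [94, 72, 78, 75, 69, 1282, 80]
-285 [66, 100, 62, 64, 65, 64, 65]
t 19.8 board [90.5 86.4] z 96.4 h 0.1 F [-0.2 -0.9  0.3] w 10.1 q6 1
91,49,96,0 n 5
[0.0, -0.0, 0.0, -7.5, 0.1, 0.1]
[0.0, -0.0, 0.0, -7.5, 0.1, 0.1]
[0.0, -0.0, 0.0, -7.5, 0.1, 0.1]
[0.0, -0.0, 0.0, -7.5, 0.1, 0.1]
[0.0, -0.0, 0.0, -7.5, 0.1, 0.1]
jar 0.81 240 [ 3. 86.] [248. 174. 261. 197.]
dish 0.51 215 [-82.  82.] [263. 192. 286. 205.]
```

The spout floor is clear and two caps lie in the tub, so I continue with cap C.

Request:
arm_command([
  [0, 0, 0, -7.5, 0, 0, 12],
  [0, 0, 0, -7.5, 0, 0, 12],
  [0, 0, 0, -7.5, 0, 0, 12],
  [0, 0, 0, -7.5, 0, 0, 12],
  [0, 0, 0, -7, 0, 0, 12],
  [0, 0, 0, 2, 0, 0, 12],
  [0, 0, 7.5, 0.5, 3.8, 0, 12],
  [0, 0, 7.5, 0, 3.8, 0, 12],
  [0, 0, 7.5, 0, 3.8, 0, 12],
  [0, 0, 7.5, -0.5, 3.8, 0, 12],
])

```text
time: 21.28
eef_pos: [693.1, -23.2, 96.3]
tcp_rot: [[0.62, 0.785, -0.0], [0.785, -0.62, 0.0], [0.0, -0.0, -1.0]]
ft_force: [-0.2, 0.2, 1.4]
grip_width: 10.4
grasp_force: 0.0
```

```bash
python3 cl.py; python3 plan.py 7.5 "14.3,-114.8,96,-29.6"|head -4;python3 - <<'E'
from plan import *
p=optics.read_camera("top")
for y in range(60,-31,-8):
    print(y,[int(round(w(p,*np.round(proj(p,[[*bw(B,[x,y]),95]])[0]))[2])) for x in range(40,136,8)])
E
```

```text
t 21.3 board [105.1  49.3] z 96.3 h -30.1 F [-0.2  0.2  1.4] w 10.4 q6 28
cap_a 0.38 75 [88. 26.] [239. 160. 248. 169.]
jar 0.68 274 [ 3. 83.] [249. 175. 264. 196.]
dish 0.59 222 [-83.  82.] [266. 193. 289. 203.]
t 21.5 board [105.   49.2] z 96.3 h -29.8 F [-0.7 -0.3 -0.8] w 10.2 q6 28
14.3,-114.8,96,-29.6 n 25
[-0.0, -0.0, -0.0, -7.5, 0.1, 0.0]
[-0.0, -0.0, -0.0, -7.5, 0.1, 0.0]
t 21.5 board [105.   49.2] z 96.3 h -29.8 F [-0.7 -0.3 -0.8] w 10.2 q6 28
60 [473, 468, 467, 461, 458, 453, 450, 449, 443, 441, 433, 427]
52 [473, 472, 470, 461, 460, 455, 453, 446, 442, 442, 432, 426]
44 [474, 468, 465, 460, 459, 454, 451, 446, 443, 440, 433, 429]
36 [472, 470, 466, 460, 457, 452, 445, 446, 445, 440, 432, 424]
28 [472, 468, 463, 463, 456, 451, 447, 440, 439, 431, 428, 421]
20 [472, 466, 460, 456, 452, 448, 441, 438, 435, 427, 424, 422]
12 [470, 465, 458, 452, 446, 442, 436, 432, 424, 421, 420, 420]
4 [465, 463, 454, 449, 439, 434, 429, 413, 414, 414, 418, 417]
-4 [456, 451, 447, 419, 417, 421, 426, 424, 424, 425, 415, 423]
-12 [95, 391, 407, 413, 418, 422, 422, 427, 425, 422, 424, 423]
-20 [90, 391, 91, 413, 417, 422, 424, 426, 424, 424, 425, 422]
-28 [87, 91, 87, 88, 88, 93, 89, 94, 87, 92, 91, 89]
```

Request:
arm_command([
  [0, 0, 0, -7.5, 0, 0, 12],
  [0, 0, 0, -7.5, 0, 0, 12],
  [0, 0, 0, -7.5, 0, 0, 12],
  [0, 0, 0, -7.5, 0, 0, 12],
  [0, 0, 0, -7.5, 0, 0, 12],
  [0, 0, 0, -7.5, 0, 0, 12],
  [0, 0, 0, -7.5, 0, 0, 12],
  [0, 0, 0, -7.5, 0, 0, 12],
  [0, 0, 0, -7.5, 0, 0, 12],
  [0, 0, 0, -7.5, 0, 0, 12],
])

```text
time: 22.78
eef_pos: [646.4, -83.0, 96.3]
tcp_rot: [[0.617, 0.787, -0.0], [0.787, -0.617, 0.0], [-0.0, -0.0, -1.0]]
ft_force: [0.8, 1.1, -0.7]
grip_width: 10.4
grasp_force: 0.0
```

```bash
python3 cl.py 7.5 "14.3,-114.8,96,-29.6"|grep -v '\[-\?0.0'; python3 bl.py
```

```text
t 22.8 board [ 67.4 -16.6] z 96.3 h -29.9 F [ 0.8  1.1 -0.7] w 10.4 q6 22
14.3,-114.8,96,-29.6 n 15
cap_a 0.57 64 [ 50. -36.] [260. 156. 271. 168.]
jar 0.52 243 [ 4. 86.] [249. 175. 261. 196.]
dish 0.49 227 [-82.  83.] [266. 192. 285. 203.]
t 23.0 board [ 67.7 -16.3] z 96.4 h -29.9 F [-0.1 -0.7 -1. ] w 10.4 q6 22
[297, 141, 13, 9, 23] [ -13. -186.]
[259, 155, 12, 11, 93] [ 48. -36.]
[203, 154, 115, 71, 497] [-67. 110.]
[254, 157, 3, 8, 16] [ 72. -13.]
[247, 175, 14, 21, 256] [ 4. 82.]
[267, 190, 19, 15, 224] [-84.  82.]
```

Request:
arm_command([
  [0, 0, 0, -7.5, 0, 0, 12],
  [0, 0, 0, -7.5, 0, 0, 12],
  [0, 0, 0, -7.5, 0, 0, 12],
  [0, 0, 0, -7.5, 0, 0, 12],
  [0, 0, 0, -7.5, 0, 0, 12],
  [0, 0, 0, -7.5, 0, 0, 12],
  [0, 0, 0, -7.5, 0, 0, 12],
  [0, 0, 0, -7.5, 0, 0, 12],
  [0, 0, 0, -7.5, 0, 0, 12],
  [0, 0, 0, -7.5, 0, 0, 12],
])

```text
time: 24.28
eef_pos: [600.1, -142.1, 96.3]
tcp_rot: [[0.617, 0.787, -0.0], [0.787, -0.617, 0.0], [-0.0, -0.0, -1.0]]
ft_force: [-0.7, -0.3, -0.3]
grip_width: 10.4
grasp_force: 0.1
```

Request:
arm_command([
  [0, 0, 0, -7.5, 0, 0, 12],
  [0, 0, 0, -7.5, 0, 0, 12],
  [0, 0, 0, -7.5, 0, 0, 12],
  [0, 0, 0, -7.5, 0, 0, 12],
  [0, 0, 0, -5, 0, 0, 12],
  [0, 0, 0, 0, 0, 0, 12],
])

```text
time: 25.02
eef_pos: [578.6, -169.5, 96.3]
tcp_rot: [[0.617, 0.787, -0.0], [0.787, -0.617, 0.0], [-0.0, -0.0, -1.0]]
ft_force: [-0.2, -0.4, -0.3]
grip_width: 10.0
grasp_force: 0.0
```

```bash
python3 bl.py 7.5 "14.3,-112,96,-29.6" "0,-109,96,0" "0,-150,96,0"|sort -u
```

```text
0,-109,96,0 n 4
0,-150,96,0 n 6
14.3,-112,96,-29.6 n 1
[-0.0, 0.0, -0.3, 0.7, 1.5, 0.3]
[0.0, 0.0, -7.4, -0.2, -3.6, 0.0]
[0.0, 0.0, -7.4, -0.7, -3.6, 0.0]
[0.0, 0.0, -7.4, -1.1, -3.5, 0.0]
[0.0, 0.0, -7.4, 0.3, -3.6, 0.0]
[0.0, 0.0, 0.0, -6.8, -0.0, 0.0]
[203, 154, 115, 71, 500] [-67. 108.]
[247, 175, 13, 21, 240] [ 4. 83.]
[267, 145, 17, 2, 21] [  63. -123.]
[267, 191, 18, 14, 203] [-84.  85.]
[284, 148, 3, 9, 20] [  20. -114.]
[289, 147, 11, 11, 80] [  -7. -130.]
[299, 142, 11, 8, 21] [ -16. -185.]
t 25.0 board [  12.7 -111.8] z 96.3 h -29.9 F [-0.2 -0.4 -0.3] w 10.0 q6 12
```

Request:
arm_command([
  [0, 0, 0, 2, 0, 0, 12],
  [0, 0, -7.5, -0.5, -4, 0, 12],
  [0, 0, -7.5, 0, -4, 0, 12],
  [0, 0, -7.5, 0, -4, 0, 12],
  [0, 0, -7.5, 0.5, -4, 0, 12],
  [0, 0, 0, 0, 0, 0, 12],
])

```text
time: 25.82
eef_pos: [565.8, -160.0, 96.3]
tcp_rot: [[0.142, 0.99, -0.0], [0.99, -0.142, 0.0], [0.0, -0.0, -1.0]]
ft_force: [-0.4, 0.7, 0.3]
grip_width: 10.0
grasp_force: 0.0
```

```bash
python3 bl.py 7.5 "0,-150,96,0"|sort -u
```

```text
0,-150,96,0 n 7
[-0.0, -0.0, 0.0, -6.5, 0.2, 0.0]
[203, 154, 115, 71, 499] [-67. 108.]
[247, 175, 13, 21, 241] [ 4. 84.]
[267, 191, 18, 14, 203] [-84.  85.]
[288, 151, 3, 8, 22] [  -1. -109.]
[294, 149, 6, 8, 33] [ -16. -131.]
t 25.8 board [  -1.4 -104.3] z 96.3 h 0.0 F [-0.4  0.7  0.3] w 10.0 q6 -18
```

Same signature as cap B just before its push, so I push it straight out the same way.

Request:
arm_command([
  [0, 0, 0, -6.5, 0.5, 0, 12],
  [0, 0, 0, -6.5, 0.5, 0, 12],
  [0, 0, 0, -6.5, 0.5, 0, 12],
  [0, 0, 0, -6.5, 0, 0, 12],
  [0, 0, 0, -6.5, 0, 0, 12],
  [0, 0, 0, -6.5, 0, 0, 12],
  [0, 0, 0, -6.5, 0, 0, 12],
  [0, 0, 0, -6, 0, 0, 12],
  [0, 0, 0, -6, 0, 0, 12],
  [0, 0, 0, -5, 0, 0, 12],
])

```text
time: 27.12
eef_pos: [558.4, -222.9, 96.3]
tcp_rot: [[0.141, 0.99, -0.0], [0.99, -0.141, 0.0], [0.0, -0.0, -1.0]]
ft_force: [-0.2, 0.3, -0.3]
grip_width: 10.4
grasp_force: 0.1
```

Request:
arm_command([
  [0, 0, 0, -5, 0, 0, 12],
  [0, 0, 0, -5, 0, 0, 12],
  [0, 0, 0, -5, 0, 0, 12],
  [0, 0, 0, -5, 0, 0, 12],
  [0, 0, 0, -5, 0, 0, 12],
  [0, 0, 0, -5, 0, 0, 12],
  [0, 0, 0, 0, 0, 0, 12],
])

```text
time: 28.0
eef_pos: [554.2, -252.6, 96.4]
tcp_rot: [[0.141, 0.99, 0.0], [0.99, -0.141, -0.0], [-0.0, 0.0, -1.0]]
ft_force: [-0.0, 0.6, 0.1]
grip_width: 10.3
grasp_force: 0.0
```

Request:
arm_command([
  [0, 0, 0, 5, 0, -10, 12],
  [0, 0, 0, 6, 0, -35, 12],
  [0, 0, 0, 6, 0, -40, 12],
  [0, 0, 8, 10, 50, -20, 12],
  [0, 0, 8, 10, 50, -10, 12],
  [0, 0, 8, 0, 55, 0, 12],
  [0, 0, 0, 0, 55, 0, 12],
  [0, 0, 0, 0, 50, 0, 12],
  [0, 0, 0, 0, 0, 0, 12],
  [0, 0, 0, 0, 0, 0, 12],
])

```text
time: 29.25
eef_pos: [797.3, -314.2, 211.1]
tcp_rot: [[0.531, 0.847, -0.001], [0.847, -0.531, 0.001], [0.0, -0.001, -1.0]]
ft_force: [0.6, 0.4, -0.8]
grip_width: 10.0
grasp_force: 0.0
```

```bash
python3 dep.py; python3 bl.py; python3 - <<'E'
from h import *
p=optics.read_camera("side");q=optics.read_camera("top")
f=lambda i,r,c:cv2.resize(cv2.cvtColor(i,cv2.COLOR_RGB2BGR)[r:r+100,c:c+180],None,fx=3,fy=3,interpolation=2)
cv2.imwrite("pics/m7.png",np.vstack([f(q["image"],130,195),f(p["image"],120,190)]))
E
```

```text
t 29.2 board [ 249.8 -223.9] z 211.1 h -23.9 F [ 0.6  0.4 -0.8] w 10.0 q6 4
-165 [580, 577, 576, 574, 573, 573, 570]
-175 [577, 576, 578, 576, 572, 572, 569]
-185 [578, 578, 575, 572, 572, 571, 573]
-195 [578, 578, 574, 575, 575, 570, 572]
-205 [576, 575, 576, 573, 570, 570, 571]
-215 [576, 577, 572, 573, 570, 571, 569]
-225 [575, 575, 575, 572, 571, 571, 569]
-235 [575, 574, 572, 572, 573, 571, 568]
-245 [575, 571, 573, 572, 569, 570, 568]
-255 [576, 571, 571, 572, 569, 571, 568]
-265 [575, 574, 569, 571, 569, 568, 567]
-275 [573, 571, 568, 569, 569, 568, 564]
-285 [565, 567, 567, 568, 569, 567, 565]
t 29.3 board [ 249.7 -223.7] z 212.4 h -23.9 F [0.7 0.6 0.4] w 10.9 q6 4
[297, 141, 13, 8, 22] [ -12. -186.]
[256, 144, 38, 4, 52] [  64. -121.]
[203, 154, 115, 71, 496] [-67. 107.]
[247, 176, 13, 20, 239] [ 4. 84.]
[267, 191, 18, 14, 203] [-84.  85.]
```

View pics/m7.png

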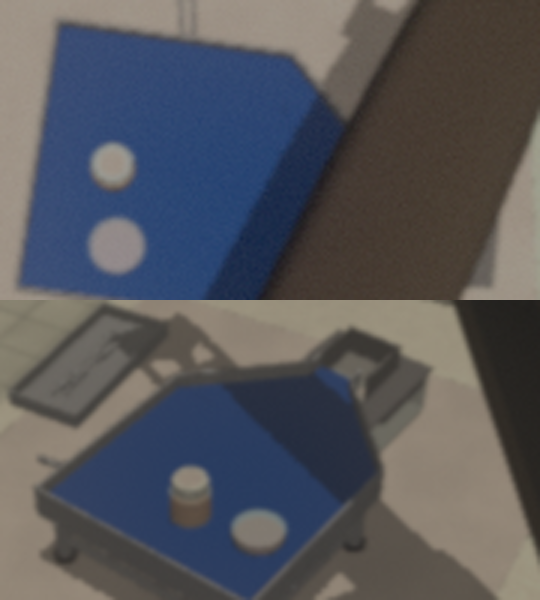

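Only the jar (113,165) and dish (117,245) remain on the board, and the spout floor is clear in the side view. The arm hides the tub from the top camera, so I move it aside to check.

Request:
arm_command([
  [0, 0, 0, 43, -26, 0, 12],
  [0, 0, 0, 43, -26, 0, 12],
  [0, 0, 0, 43, -26, 0, 12],
  [0, 0, 0, 43, -26, 0, 12],
  [0, 0, 0, 43, -26, 0, 12],
  [0, 0, 0, 0, 0, 0, 12],
])

```text
time: 30.2
eef_pos: [801.2, -58.6, 213.2]
tcp_rot: [[0.526, 0.85, 0.002], [0.85, -0.526, 0.001], [0.001, 0.001, -1.0]]
ft_force: [-0.1, -0.3, 0.5]
grip_width: 10.0
grasp_force: 0.0
```

```bash
python3 dep.py; python3 - <<'E'
from plan import *
p=optics.read_camera("top")
for t in ("cap_a","tub"):
    for o in outline_of(p,t)[:4]: v,u=np.nonzero(o["mask"]); print(t,o["confidence"],o["box"],wb(B,w(p,u.mean(),v.mean(),20)[:2]).round())
E
```

```text
t 30.2 board [217.1  29.7] z 213.2 h -23.6 F [-0.1 -0.3  0.5] w 10.0 q6 20
-165 [94, 92, 88, 88, 91, 92, 92]
-175 [92, 94, 92, 90, 92, 93, 91]
-185 [83, 94, 91, 92, 90, 95, 108]
-195 [71, 93, 92, 91, 91, 88, 108]
-205 [3, 34, 37, 35, 6, 1, 112]
-215 [4, 19, 36, 34, 8, 5, 76]
-225 [2, 19, 21, 16, 1, 7, 61]
-235 [5, 7, 15, 6, 10, 5, 77]
-245 [10, 21, 17, 15, 5, 3, 59]
-255 [96, 18, 22, 21, 8, 1, 74]
-265 [10, 17, 22, 3, 5, 4, 65]
-275 [106, 70, 80, 79, 71, 84, 78]
-285 [67, 100, 65, 66, 63, 68, 68]
t 30.2 board [217.6  27.1] z 213.1 h -23.7 F [0.1 0.4 0.4] w 10.3 q6 20
cap_a 0.63 [327.6, 195.2, 335.5, 207.0] [   5. -224.]
cap_a 0.49 [331.7, 197.7, 339.9, 208.8] [  -2. -239.]
cap_a 0.48 [338.6, 199.0, 353.5, 214.7] [  -3. -270.]
cap_a 0.17 [389.1, 237.0, 394.1, 274.5] [-144. -436.]
tub 0.87 [311.6, 176.6, 362.7, 226.2] [   7. -258.]
```

All three caps are seen in the tub, and the robot is touching nothing.

```bash
python3 -c "
from rig import job
print(job.sign_off())"
```

```text
the job is handed in; nothing more can be done
None
```

I swept all three loose caps out through the spout into the tub by pushing only and handed the job in at about 30 s; the jar and dish stayed where they were.

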